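# Shelve a bound set in the desk rack in order of height

## Robot

A 6-joint arm with a two-finger parallel gripper is mounted at the origin on the work surface. World frame = base frame: x ahead of the robot, y to its left, z up, the work surface at z = 0. Lengths are in m, angles in rad, forces in N, time in s.
With the tool pointing down it reaches from about 0.275 to 0.975 m from the base axis. Payload 8.4 kg.
Tool frame: the origin (TCP) lies at the very end of the fingers, on their centre line; the grasp point (between the pads) lies 19 mm behind it; x points along the fingers, z is the direction in which the jaws open and shut, and the axes are right-handed (so a half turn about x gives the same grasp; the last joint's range is limited). The gripper opens to 92 mm and grips with 3 to 60 N. Pads are 20 mm wide; open, the fingers measure 128 mm over their backs; the gripper's body (75 mm by 189 mm) begins 69 mm behind the grasp point.
Start: joints at [-1.123, 0.353, 1.633, -0, 1.155, -0.002], TCP at [0.272, -0.563, 0.215] pointing down, gripper open.
Joint ranges: [-2.63, 2.63], [-0.92, 2.1], [0.06, 2.66], [-1.3, 4.44], [0, 2.69], [-3.02, 3.02]. Speed limits (rad/s): [2.22, 2.22, 2.79, 3.14, 3.14, 3.14].

## Interface

Orientations are given as a unit quaternion [x, y, z, w].
In Python, from rig import bot, imaging gives the robot as it stands.
- The arm moves only by the tool step_arm, never from a script. Its argument "targets" is a list of rows, each a list of 3 entries, a list of its own where there are three numbers: the turn, a rotation vector about the tool's x, y, z in degrees, then the shift along the tool's x, y, z in mm, then the opening, from 0 (shut) to 1 (fully open). A call has 1 to 20 rows; each row shifts and turns the pose as measured when the row begins, along the tool's axes as they then stand; what a row does not reach is not made up. A row lasts 1/12 s, in which the tool goes at most 41.7 mm and 7.16 degrees, less where a joint would pass 70% of its speed; a pose out of reach is approached as far as the arm can. A call with a gripper value outside its range is refused whole. The fingers move at their own pace and stop on an object; "squeeze" is the grip in N (left out, the last holds). Time passes only in rows, so rows that do not move let the fingers close. It gives the time, the measured TCP pose, the force and the opening at its end, in the units of the state.
- bot.observe(): the state, without advancing time (a new reading comes with each control period).
- imaging.grab_frame(name): name is "scene" or "top" or "wrist"; returns the picture (384x512x3 uint8, red, green, blue); there is no depth.
- imaging.camera_params(name): a dict with "fov_y" (degrees; the focal length in pixels is half the picture's height over the tangent of half this angle, whatever the lens; pixels are square), "cx", "cy" (the principal point, pixels), "camera_from_world" (4x4, takes a point from world to camera coordinates); the wrist camera has in their place "mount" (4x4, takes a point from camera to tool coordinates, whose origin is the TCP and whose axes are the tool frame's). Camera axes: x right, y up, looking along -z (the intrinsics and any distortion apply to the point x, -y, -z); pixel columns grow to the right and rows downward; lengths in m; the calibration is good to about 2 mm. A picture is of the moment at which its call begins: read the wrist's pose just before it. camera_params takes no time and is no camera call.
- bot.hand_in(): hands the job in, once; it reports no verdict.
The state is a dict: "t": time; "joints": joint angles; "qvel": joint speeds; "effort": joint torques, N m; "ee_pos": TCP position; "eef_rot": TCP orientation; "force": force on the tool from outside, world axes, zero at the start; "wrist_torque": the same for the moment, N m; "grip_width": opening from 0.0 (shut) to 1.0 (fully open).
Only numpy, scipy, OpenCV 4.12 (cv2) and the standard library are available. Lean on these libraries where they do the work, as an engineer would, in place of code of your own. Each camera call takes 0.05 s, during which the arm holds its last target.

## Task

The tallest and the shortest volume of the blue bound set already stand in the two end stalls of the white book rack: stand the four loose blue volumes in the four empty stalls between them, one to a stall, so that the heights step down along the rack from the tallest volume to the shortest. Each should stand upright and square on its stall's floor, wholly on the rack, with its thickness across the stall. Leave the two end volumes standing where they are, and let no volume of the set topple.

Things in the scene. Friction and masses are not known exactly. Their poses are not given: they have to be found in the camera images.
- vol_a: Tallest of the four loose volumes: small hardback, blue cloth boards, white label at foot of spine, 155 mm high, 96 mm from spine to fore-edge, 28 mm thick, 200 to 400 g, standing upright. Origin: centre of its underside; z up, x from spine to fore-edge, y across the thickness.
- vol_b: Second tallest of the four loose volumes: small hardback, blue cloth boards, white label at foot of spine, 140 mm high, 87 mm from spine to fore-edge, 32 mm thick, 190 to 380 g, standing upright. Origin: centre of its underside; z up, x from spine to fore-edge, y across the thickness.
- vol_c: Third tallest of the four loose volumes: small hardback, blue cloth boards, white label at foot of spine, 125 mm high, 78 mm from spine to fore-edge, 26 mm thick, 130 to 250 g, standing upright. Origin: centre of its underside; z up, x from spine to fore-edge, y across the thickness.
- vol_d: Shortest of the four loose volumes: small hardback, blue cloth boards, white label at foot of spine, 110 mm high, 68 mm from spine to fore-edge, 30 mm thick, 110 to 220 g, standing upright. Origin: centre of its underside; z up, x from spine to fore-edge, y across the thickness.
- end_tall: Tallest volume of the set, already in one end stall of the rack (either end), loose: small hardback, blue cloth boards, white label at foot of spine, 170 mm high, 105 mm from spine to fore-edge, 31 mm thick, 360 g, standing upright. Origin: centre of its underside; z up, x from spine to fore-edge, y across the thickness.
- end_short: Shortest volume of the set, already in the other end stall of the rack, loose: small hardback, blue cloth boards, white label at foot of spine, 95 mm high, 59 mm from spine to fore-edge, 28 mm thick, 120 g, standing upright. Origin: centre of its underside; z up, x from spine to fore-edge, y across the thickness.
- rack: Fixed white desktop book rack, 462 mm long (its y), 120 mm deep (its x, pointing away from the robot), open front and back. Origin: centre of its underside, on the desk; z up. Stall floor 12 mm above the desk. Seven dividers 18 mm thick, tops 51 mm above the desk, part it into six stalls 56 mm wide, centred at x = 0, y = -185, -111, -37, 37, 111, 185 mm; the four inner ones are empty.
Things that resemble listed ones, but are neither listed nor needed, are in the scene too. Leave any orange, pink or purple look-alike of the vol_c alone.

How it is judged:
By the outcome, as a careful person would: the job done as asked, in the order asked, and still so for the second after the job is handed in, with the robot touching nothing.
It also fails if it takes over 125 s, if anything falls off the work surface, if the arm or the gripper's body presses on something with over 40 N, if the wrist force passes 120 N, or if a joint passes its speed limit or range.

## Working session

There is one attempt and no reset: what is moved stays moved. The work goes in short steps, Python scripts to look and compute and a tool call to move; the robot and the scene stay as the last step left them, time stands still between calls to the robot, and variables do not carry over. Pictures are saved under pics/ and viewed, and the job is handed in when it is done.

Besides the shell and the picture viewer there is one more tool, called after "Request:" as name([rows], argument=value, ...), one row to a line, values as JSON. step_arm: Moves the arm, as the interface text tells. Its arguments: {"type":"object","properties":{"targets":{"type":"array","items":{"type":"array"}},"squeeze":{"type":"number"}},"required":["targets"]}

```bash
mkdir -p pics; ls; python3 - <<'E'
from rig import bot, imaging
import cv2, numpy as np
print(bot.observe())
for n in ["scene","top","wrist"]:
    im=imaging.grab_frame(n); cv2.imwrite(f"pics/{n}0.png",im[:,:,::-1]); print(n,{k:np.round(v,4).tolist() if not isinstance(v,str) else v for k,v in imaging.camera_params(n).items()})
E
```

```text
pics
{'t': 0.0, 'joints': array([-1.12342656e+00,  3.53658707e-01,  1.63410859e+00,  2.87065559e-05,
        1.15519611e+00, -2.38071516e-03]), 'qvel': array([-2.12766759e-03,  1.26310680e-03, -5.96899967e-04,  7.24539157e-04,
        3.77337993e-04, -4.83634552e-07]), 'effort': array([-2.45372554e-03, -5.93855166e+01, -3.34216726e+01,  6.95758732e-02,
        2.34580255e-02, -1.09175114e-04]), 'ee_pos': array([ 0.27152337, -0.5624023 ,  0.21386803]), 'eef_rot': array([ 0.37618845,  0.59930592, -0.37565551,  0.59849611]), 'force': array([ 0.41393795,  0.34948375, -0.18722542]), 'wrist_torque': array([-0.0323558 , -0.02912486,  0.00604299]), 'grip_width': 1.0009779544887711}
scene {'fov_y': 55.9254, 'cx': 258.9228, 'cy': 191.6649, 'camera_from_world': [[-0.1015, 0.9948, 0.0055, 0.1165], [-0.7031, -0.0756, 0.7071, 0.3003], [0.7038, 0.0679, 0.7071, -1.3108], [0.0, 0.0, 0.0, 1.0]]}
top {'fov_y': 49.2153, 'cx': 253.4079, 'cy': 187.7202, 'camera_from_world': [[0.0286, -0.9996, 0.0085, -0.0993], [0.9925, 0.0294, 0.1183, -0.4746], [-0.1185, 0.005, 0.9929, -1.0532], [0.0, 0.0, 0.0, 1.0]]}
wrist {'fov_y': 68.0489, 'cx': 252.3277, 'cy': 191.8921, 'mount': [[0.0005, 0.2841, -0.9588, -0.1702], [-0.0011, 0.9588, 0.2841, 0.0819], [1.0, 0.0009, 0.0008, -0.0002], [0.0, 0.0, 0.0, 1.0]]}
```

View pics/scene0.png

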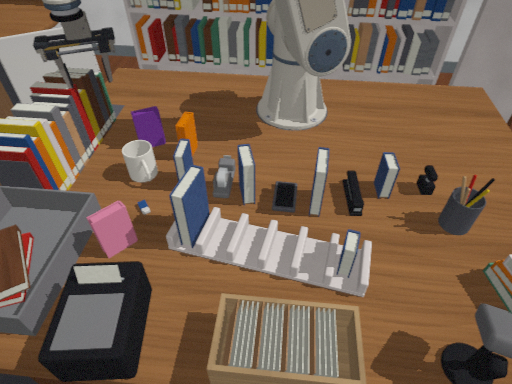

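View pics/top0.png

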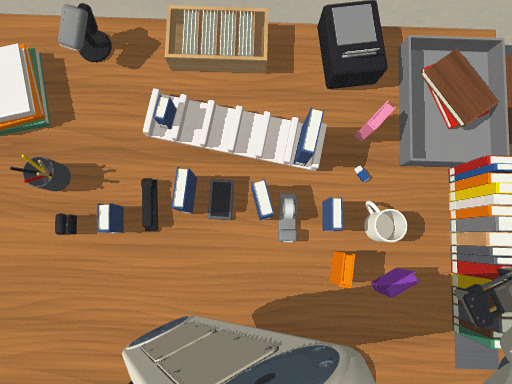

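View pics/wrist0.png

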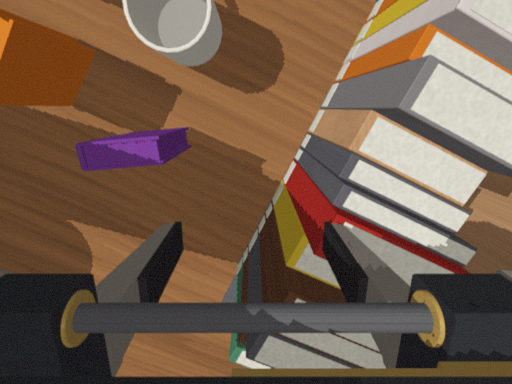

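```bash
python3 - <<'E'
import cv2, numpy as np
im=cv2.imread("pics/top0.png")
c=im[165:245,90:350]; cv2.imwrite("pics/topcrop_a.png",cv2.resize(c,None,fx=3,fy=3,interpolation=cv2.INTER_CUBIC))
c=im[85:175,135:335]; cv2.imwrite("pics/topcrop_b.png",cv2.resize(c,None,fx=4,fy=4,interpolation=cv2.INTER_CUBIC))
im=cv2.imread("pics/scene0.png")
c=im[135:295,160:410]; cv2.imwrite("pics/scenecrop.png",cv2.resize(c,None,fx=3.2,fy=3.2,interpolation=cv2.INTER_CUBIC))
E
```

```text
(no output)
```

View pics/topcrop_a.png

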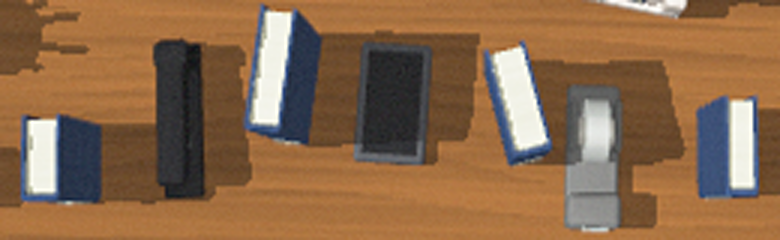

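View pics/topcrop_b.png

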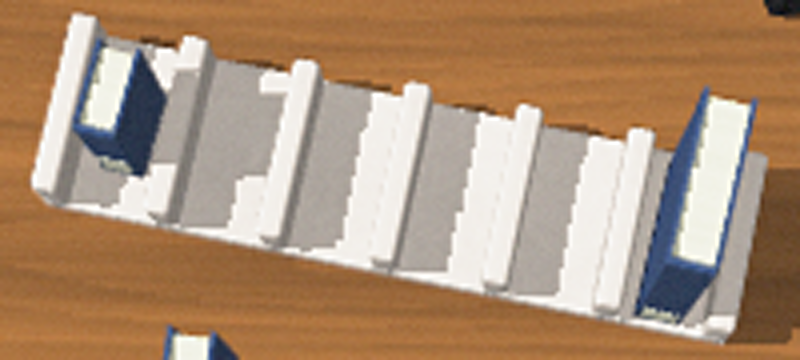

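View pics/scenecrop.png

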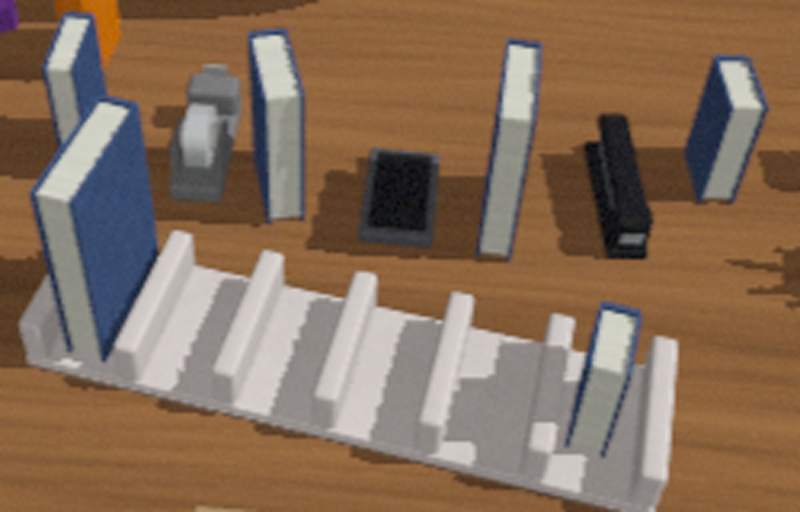

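```bash
cat > h.py <<'E'
import cv2, numpy as np
from rig import bot, imaging
from scipy.spatial.transform import Rotation as R
P={n:imaging.camera_params(n) for n in ["scene","top","wrist"]}
def cam(n,st=None):
    p=P[n]; f=192/np.tan(np.radians(p["fov_y"])/2)
    if n=="wrist":
        T=np.eye(4);T[:3,:3]=R.from_quat(st["eef_rot"]).as_matrix();T[:3,3]=st["ee_pos"]
        W=T@np.array(p["mount"])
    else: W=np.linalg.inv(np.array(p["camera_from_world"]))
    return f,p["cx"],p["cy"],W
def cast(n,uv,z,st=None):
    f,cx,cy,W=cam(n,st); uv=np.atleast_2d(np.asarray(uv,float))
    d=np.c_[(uv[:,0]-cx)/f,-(uv[:,1]-cy)/f,-np.ones(len(uv))]@W[:3,:3].T
    o=W[:3,3]; return o+d*((z-o[2])/d[:,2])[:,None]
def proj(n,X,st=None):
    f,cx,cy,W=cam(n,st); c=(np.atleast_2d(X)-W[:3,3])@W[:3,:3]
    return np.c_[cx+f*c[:,0]/-c[:,2], cy-f*c[:,1]/-c[:,2]]
def blobs(m,amin=20):
    cs,_=cv2.findContours(m.astype(np.uint8),cv2.RETR_EXTERNAL,cv2.CHAIN_APPROX_NONE)
    return [c for c in cs if cv2.contourArea(c)>amin]
def rect(pts): # metric min area rect of xy points -> centre,long,short,angle of long axis (deg, mod 180, towards +x)
    r=cv2.minAreaRect((pts[:,:2]*1000).astype(np.float32)); b=cv2.boxPoints(r)
    e=[b[1]-b[0],b[2]-b[1]]; k=np.argmax([np.linalg.norm(v) for v in e]); v=e[k]
    a=(np.degrees(np.arctan2(v[1],v[0]))+90)%180-90
    return np.array(r[0]),np.linalg.norm(v),np.linalg.norm(e[1-k]),a
E
cat > m.py <<'E'
from h import *
im=cv2.imread("pics/top0.png"); hsv=cv2.cvtColor(im,cv2.COLOR_BGR2HSV)
w=(hsv[:,:,1]<50)&(hsv[:,:,2]>190)
b=(hsv[:,:,0]>95)&(hsv[:,:,0]<125)&(hsv[:,:,1]>90)
for c in blobs(w,60):
    x,y,ww,hh=cv2.boundingRect(c)
    if 90<x<350 and 80<y<240: 
        print((x,y,ww,hh))
        for z in (.095,.11,.125,.14,.155,.182,.107):
            q=cast("top",c[:,0,:],z); o=rect(q); print("  ",z,np.round(o[0],1),*np.round(o[1:],1))
E
python3 m.py
```

```text
(99, 205, 10, 24)
   0.095 [389.4 271.7] 55.8 21.5 4.0
   0.11 [388.8 266.5] 55.0 21.2 4.0
   0.125 [388.2 261.3] 54.2 20.9 4.0
   0.14 [387.6 256. ] 53.3 20.6 4.0
   0.155 [387.  250.8] 52.5 20.2 4.0
   0.182 [385.9 241.4] 51.0 19.7 4.0
   0.107 [388.9 267.5] 55.2 21.3 4.0
(285, 201, 9, 16)
   0.095 [ 421.5 -172.2] 36.3 19.3 1.1
   0.11 [ 420.5 -170.8] 35.7 19.0 1.1
   0.125 [ 419.4 -169.5] 35.2 18.7 1.1
   0.14 [ 418.3 -168.1] 34.7 18.4 1.1
   0.155 [ 417.2 -166.7] 34.1 18.1 1.1
   0.182 [ 415.3 -164.2] 33.2 17.6 1.1
   0.107 [ 420.7 -171.1] 35.9 19.1 1.1
(333, 199, 8, 29)
   0.095 [ 414.1 -286.8] 67.8 16.9 0.2
   0.11 [ 413.2 -283.7] 66.8 16.7 0.2
   0.125 [ 412.2 -280.6] 65.8 16.4 0.2
   0.14 [ 411.2 -277.6] 64.8 16.2 0.2
   0.155 [ 410.3 -274.5] 63.8 15.9 0.2
   0.182 [ 408.5 -268.9] 61.9 15.5 0.2
   0.107 [ 413.4 -284.3] 67.0 16.7 0.2
(254, 181, 18, 34)
   0.095 [ 446.1 -107.5] 79.9 27.2 16.6
   0.11 [ 444.6 -107.1] 78.7 26.8 16.6
   0.125 [ 443.2 -106.7] 77.5 26.4 16.6
   0.14 [ 441.7 -106.2] 76.3 26.0 16.6
   0.155 [ 440.3 -105.8] 75.1 25.6 16.6
   0.182 [ 437.7 -105.1] 73.0 
[... 2306 characters left out ...]
  0.155 [645.8 133.7] 46.4 17.8 -14.8
   0.182 [637.3 127.6] 45.1 17.3 -14.8
   0.107 [660.8 144.5] 48.7 18.7 -14.8
(173, 94, 13, 14)
   0.095 [683.4 104. ] 34.3 25.3 -61.5
   0.11 [678.5 101.3] 33.8 24.9 -61.5
   0.125 [673.5  98.6] 33.3 24.5 -61.5
   0.14 [668.5  95.8] 32.8 24.2 -61.5
   0.155 [663.5  93.1] 32.3 23.8 -61.5
   0.182 [654.6  88.1] 31.4 23.1 -61.5
   0.107 [679.5 101.8] 33.9 25.0 -61.5
(143, 89, 16, 44)
   0.095 [655.1 175.2] 112.5 14.5 -10.3
   0.11 [650.5 171.4] 110.9 14.3 -10.3
   0.125 [646.  167.6] 109.2 14.0 -10.3
   0.14 [641.4 163.8] 107.5 13.8 -10.3
   0.155 [636.9 160. ] 105.8 13.6 -10.3
   0.182 [628.7 153.2] 102.8 13.2 -10.3
   0.107 [651.4 172.1] 111.2 14.3 -10.3
```

```bash
python3 - <<'E'
from h import *
print(cam("top")[3][:3,3],cam("scene")[3][:3,3])
from rig import bot
s=bot.observe(); print(R.from_quat(s["eef_rot"]).as_matrix().round(3))
im=cv2.imread("pics/top0.png")
for i,(x0,y0) in enumerate([(138,82),(232,100)]):
    c=im[y0:y0+75,x0:x0+100]; c=cv2.resize(c,None,fx=8,fy=8,interpolation=cv2.INTER_CUBIC)
    for k in range(0,100,10):
        cv2.putText(c,str(x0+k),(k*8,8),0,.3,(0,255,255),1); cv2.line(c,(k*8,0),(k*8,600),(0,255,255) ,1)
    for k in range(0,75,10):
        cv2.putText(c,str(y0+k),(0,k*8),0,.3,(0,0,255),1); cv2.line(c,(0,k*8),(800,k*8),(0,200,255) ,1)
    cv2.imwrite(f"pics/rk{i}.png",c)
E
```

```text
[ 0.34907868 -0.07999106  1.10273875] [ 1.14553635 -0.00421181  0.71388713]
[[-0.     0.901  0.435]
 [ 0.001  0.435 -0.901]
 [-1.     0.    -0.001]]
```

View pics/rk0.png

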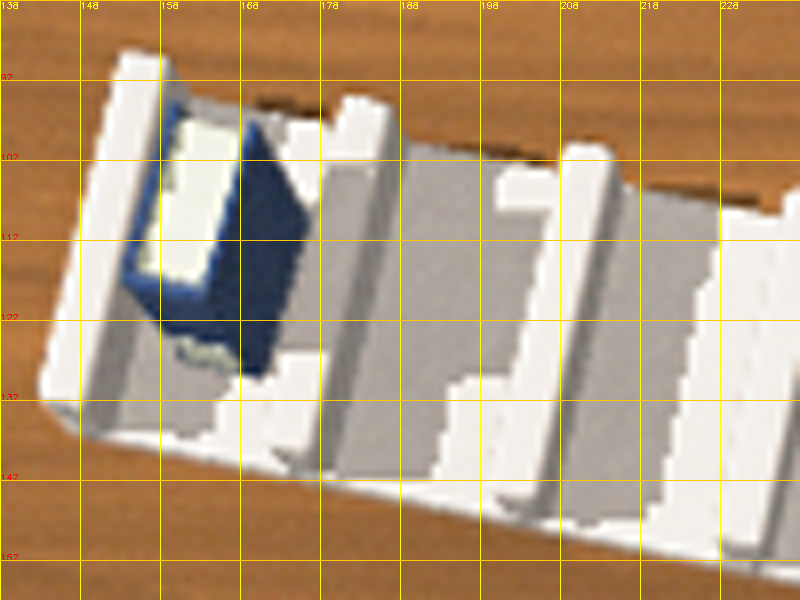

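View pics/rk1.png

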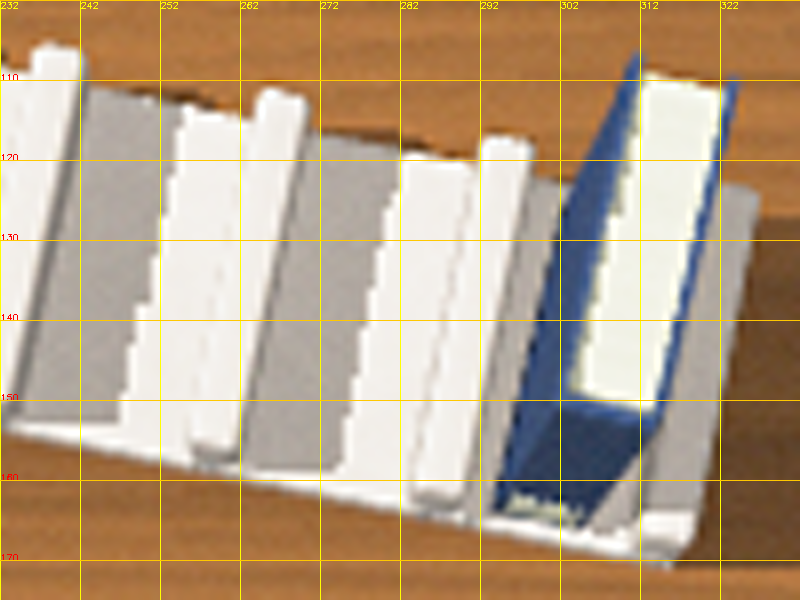

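```bash
cat > rackfit.py <<'E'
from h import *
from scipy.optimize import least_squares
D={222:[(153,88.5),(158.4,89.1),(143,130.75),(148.3,132.4)],148:[(180.5,94.1),(186.4,94.9),None,None],74:[(208.75,100.1),(214.5,100.75),(200.25,144.5),(205.5,145.4)],
0:[(236.4,105.6),(242,106.25),(228.25,150.5),(233.6,151.6)],-74:[(264.25,111),(270.25,112.1),(256.1,156.25),(261.75,156.9)],-148:[(292.4,117.1),(298.5,117.75),(283.6,161.9),(289.5,162.9)],-222:[None,(326.75,124.4),None,(318.25,167.5)]}
M=[];U=[]
for y,l in D.items():
    y=y*213/222
    for k,p in enumerate(l):
        if p is None: continue
        y0=list(D).index
        M.append([60 if k<2 else -60, {222:222,148:148,74:74,0:0,-74:-74,-148:-148,-222:-222}[int(round(y*222/213))]+(9 if k%2==0 else -9)]); U.append(np.array(p)-.5)
M=np.array(M)/1000.
XY=cast("top",U,.051)[:,:2]
def res(p):
    c,s=np.cos(p[2]),np.sin(p[2]); return (M@np.array([[c,s],[-s,c]])+p[:2]-XY).ravel()
r=least_squares(res,[.6,-.03,-.2]); print(r.x[:2],np.degrees(r.x[2]),np.abs(r.fun).max(),np.sqrt(np.mean(r.fun**2)))
np.save("rack.npy",r.x)
print((res(r.x).reshape(-1,2)*1000).round(1).tolist())
# overlay scene
im=cv2.imread("pics/scene0.png"); c,s=np.cos(r.x[2]),np.sin(r.x[2])
X=M@np.array([[c,s],[-s,c]])+r.x[:2]
p=proj("scene",np.c_[X,np.full(len(X),.051)])
o=cv2.resize(im[200:300,160:380],None,fx=3.6,fy=3.6,interpolation=cv2.INTER_CUBIC)
for u,v in p: cv2.circle(o,(int((u+.5-160)*3.6),int((v+.5-200)*3.6)),2,(0,0,255),-1)
cv2.imwrite("pics/scfit.png",o)
E
python3 rackfit.py
```

```text
[ 0.62882095 -0.03196335] -10.098368470743806 0.005265755059038327 0.0019077560035549808
[[1.1, 1.0], [-0.9, -2.6], [-4.2, 2.9], [-3.4, -1.0], [0.9, 0.1], [-0.6, -2.2], [1.7, 1.1], [-0.2, -1.7], [1.3, 5.3], [0.1, 1.0], [1.1, 0.2], [-0.8, -3.0], [1.8, 4.5], [1.0, 0.5], [0.3, -0.2], [-0.4, -2.4], [1.5, 3.1], [-0.4, -0.2], [1.2, -0.0], [-0.7, -2.0], [1.1, 0.7], [0.0, -2.0], [1.7, -1.7], [-3.3, -1.4]]
```

View pics/scfit.png

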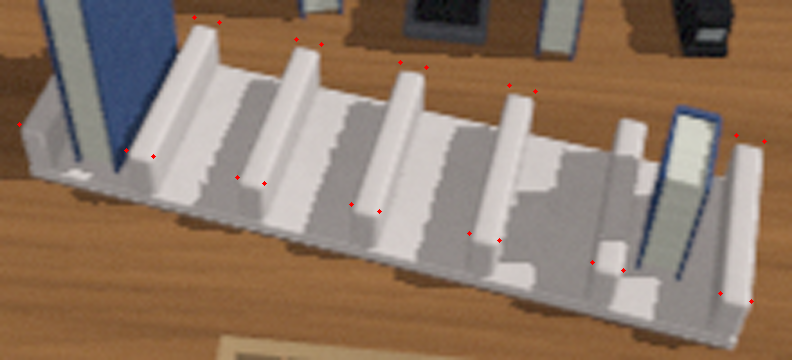

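```bash
cat > plan.py <<'E'
import sys
from h import *
def plan(x,y,z,head=None):
    s=bot.observe(); Rm=R.from_quat(s["eef_rot"]).as_matrix(); p=s["ee_pos"]
    cur=np.degrees(np.arctan2(Rm[1,1],Rm[0,1])); head=cur if head is None else head
    h=np.radians(head); Rg=np.array([[0,np.cos(h),np.sin(h)],[0,np.sin(h),-np.cos(h)],[-1,0,0]])
    rv=np.degrees(R.from_matrix(Rm.T@Rg).as_rotvec())
    d=np.array([x,y,z])-p
    print("t %.2f pos"%s["t"],(p*1000).round(1),"head %.1f"%cur,"grip %.3f"%s["grip_width"],"F",s["force"].round(1))
    print("turn",rv.round(1)," shift now-axes",(Rm.T@d*1000).round(1)," shift goal-axes",(Rg.T@d*1000).round(1))
if __name__=="__main__": plan(*map(float,sys.argv[1:]))
E
python3 plan.py .5 -.03 .38 -10
```

```text
t 0.15 pos [ 271.6 -562.5  214.1] head 25.8 grip 0.999 F [-0.9 -0.   0. ]
turn [35.8 -0.1  0. ]  shift now-axes [-165.5  437.2 -380.4]  shift goal-axes [-165.9  132.5 -564.1]
```

Request:
step_arm([
  [[0,0,0],[-35,0,0],1],
  [[0,0,0],[-35,0,0],1],
  [[6,0,0],[-30,0,0],1],
  [[6,0,0],[-30,0,0],1],
  [[6,0,0],[-25,0,0],1],
  [[6,0,0],[-10,0,0],1],
  [[6,0,0],[0,0,0],1],
  [[6,0,0],[0,0,0],1],
])

```text
t: 0.82
ee_pos: [0.2707, -0.5607, 0.3835]
eef_rot: [0.549, 0.45, -0.547, 0.444]
force: [0.3, 0.7, -1.5]
grip_width: 0.995
```

```bash
python3 plan.py .5 -.03 .38 -10
```

```text
t 0.82 pos [ 270.7 -560.7  383.5] head -11.6 grip 0.995 F [ 0.3  0.7 -1.5]
turn [-1.6 -0.4  0.3]  shift now-axes [   6.9  117.8 -566. ]  shift goal-axes [   3.5  133.6 -562.5]
```

Request:
step_arm([
  [[-1.5,0,0],[0,9,-40],1],
  [[0,0,0],[0,9,-40],1],
  [[0,0,0],[0,9,-40],1],
  [[0,0,0],[0,9,-40],1],
  [[0,0,0],[0,9,-40],1],
  [[0,0,0],[0,9,-40],1],
  [[0,0,0],[0,9,-40],1],
  [[0,0,0],[0,9,-40],1],
  [[0,0,0],[0,9,-40],1],
  [[0,0,0],[0,9,-40],1],
  [[0,0,0],[0,9,-40],1],
  [[0,0,0],[0,9,-40],1],
  [[0,0,0],[0,9,-40],1],
  [[0,0,0],[0,9,-40],1],
  [[0,0,0],[0,0,0],1],
  [[0,0,0],[0,0,0],1],
])

```text
t: 2.15
ee_pos: [0.4991, -0.0202, 0.3829]
eef_rot: [0.545, 0.455, -0.544, 0.447]
force: [1.0, -0.6, -0.2]
grip_width: 0.998
```

```bash
cat > snap.py <<'E'
import sys
from h import *
n=sys.argv[1]; cams=sys.argv[2:] or ["wrist"]
for c in cams:
    s=bot.observe(); im=imaging.grab_frame(c); cv2.imwrite(f"pics/{c}_{n}.png",im[:,:,::-1])
    np.savez(f"pics/{c}_{n}.npz",ee_pos=s["ee_pos"],eef_rot=s["eef_rot"])
    print(c,s["t"],s["ee_pos"].round(4),np.abs(s["qvel"]).max().round(3))
E
python3 plan.py .5 -.03 .38 -10; python3 snap.py 1 wrist
```

```text
t 2.15 pos [499.1 -20.2 382.9] head -10.8 grip 0.998 F [ 1.  -0.6 -0.2]
turn [-0.8 -0.5  0.4]  shift now-axes [2.8 2.7 9.5]  shift goal-axes [2.9 2.6 9.5]
wrist 2.15 [ 0.4991 -0.0202  0.3829] 0.068
```

View pics/wrist_1.png

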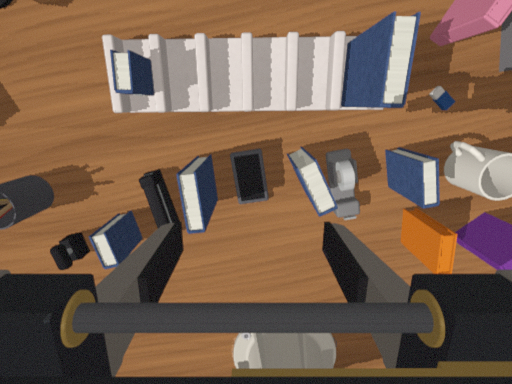

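```bash
python3 - <<'E'
from h import *
im=cv2.imread("pics/wrist_1.png")
def zoom(x0,y0,w,h,f,name):
    c=cv2.resize(im[y0:y0+h,x0:x0+w],None,fx=f,fy=f,interpolation=cv2.INTER_CUBIC)
    for k in range(0,w,10): cv2.putText(c,str(x0+k),(k*f,8),0,.3,(0,255,255),1); cv2.line(c,(k*f,0),(k*f,h*f),(0,255,255),1)
    for k in range(0,h,10): cv2.putText(c,str(y0+k),(0,k*f),0,.3,(0,0,255),1); cv2.line(c,(0,k*f),(w*f,k*f),(0,200,255),1)
    cv2.imwrite(name,c)
zoom(95,25,160,95,5,"pics/z0.png"); zoom(235,5,185,115,4,"pics/z1.png")
zoom(80,140,180,130,4,"pics/z2.png"); zoom(280,140,175,75,4,"pics/z3.png")
E
```

```text
(no output)
```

View pics/z0.png

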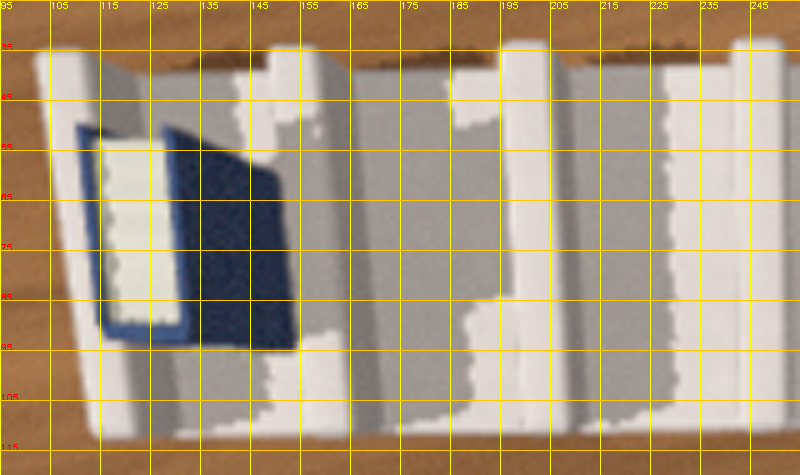

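View pics/z1.png

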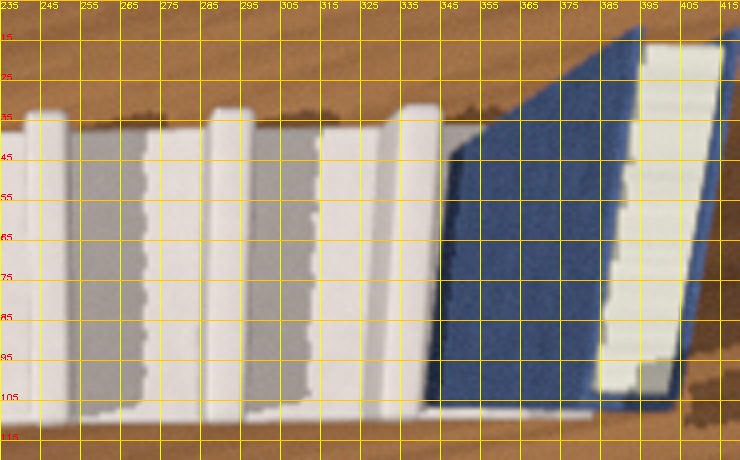

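View pics/z2.png

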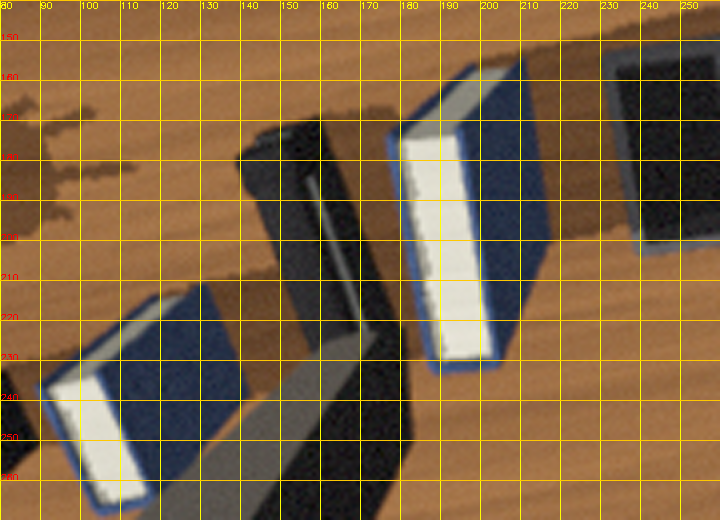

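View pics/z3.png

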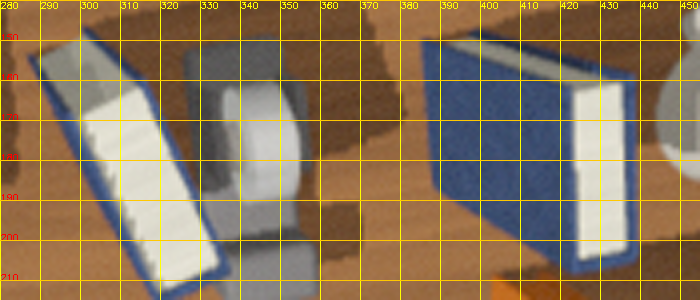

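```bash
cat > fit2.py <<'E'
from h import *
from scipy.optimize import least_squares
st=np.load("pics/wrist_1.npz")
K=[(222,1,1,102.4,35.4),(222,1,-1,112,35),(222,-1,1,113.6,112.4),(222,-1,-1,121.4,112.4),(148,1,1,148.6,34),(148,1,-1,158.6,34.4),(148,-1,-1,165.4,111.4),
(74,1,1,194.8,33),(74,1,-1,204.6,33.4),(74,-1,-1,209,111.4),(74,-1,1,200.6,111.4),(0,1,1,241.6,33),(0,1,-1,251.4,33),(0,-1,1,244,111),(0,-1,-1,252,111),
(-74,1,1,288.25,32),(-74,1,-1,298.5,32),(-74,-1,1,286.25,110.75),(-74,-1,-1,295.75,110.75),(-148,1,1,335.75,31),(-148,1,-1,345.5,31.25),(-148,-1,1,330,110)]
K=np.array(K); M=np.c_[K[:,1]*60,K[:,0]+9*K[:,2]]/1000
XY=cast("wrist",K[:,3:]-.5,.051,st)[:,:2]
def res(p):
    c,s=np.cos(p[2]),np.sin(p[2]); return (M@np.array([[c,s],[-s,c]])+p[:2]-XY).ravel()
r=least_squares(res,[.6,-.03,-.2]); print("rack",r.x[:2],np.degrees(r.x[2]),np.sqrt(np.mean(r.fun**2)))
print((r.fun.reshape(-1,2)*1000).round(1).tolist()); np.save("rack.npy",r.x)
B=dict(A=(.155,96,28,[(176.75,173.75),(195.75,172),(187.5,233),(205,232.5)]),B=(.14,87,32,[(300.5,169),(316.25,160.75),(318.75,214.25),(337.5,207.5)]),
C=(.125,78,26,[(422.5,161.25),(438.75,159.25),(423,208),(438.25,205.5)]),D=(.11,68,30,[(89.5,237),(105,232.5),(105,268.75),(118,263.75)]))
for k,(z,L,W,q) in B.items():
    X=cast("wrist",np.array(q)-.5,z,st)[:,:2]*1000; f=(X[0]+X[1])/2; n=(X[2]+X[3])/2
    d=f-n; print(k,X.mean(0).round(1),"L %.1f (%d)"%(np.linalg.norm(d),L),"W %.1f %.1f (%d)"%(np.linalg.norm(X[0]-X[1]),np.linalg.norm(X[2]-X[3]),W),"yaw %.1f"%np.degrees(np.arctan2(d[1],d[0])))
for i,y in enumerate([-185,-111,-37,37,111,185]):
    c,s=np.cos(r.x[2]),np.sin(r.x[2]); print(y,(r.x[:2]*1000+y*np.array([-s,c])).round(1))
E
python3 fit2.py
```

```text
rack [ 0.63269717 -0.03217332] -10.20072236703258 0.0013053127568963636
[[1.9, 2.0], [1.1, -0.5], [-0.6, 2.2], [-1.3, -2.4], [0.8, 1.9], [1.2, -0.4], [-1.9, -0.9], [0.2, 1.2], [0.5, -1.4], [-1.0, -0.8], [-0.5, 2.9], [1.1, 0.9], [0.8, -1.7], [-0.4, 2.6], [-1.1, -1.8], [0.5, 0.4], [0.4, -1.6], [-0.5, 0.2], [-0.7, -1.7], [0.2, 0.8], [0.2, -1.9], [-1.0, 0.1]]
A [461.6  83. ] L 94.2 (96) W 27.6 26.9 (28) yaw -5.4
B [ 445.4 -107.1] L 79.9 (87) W 25.6 30.2 (32) yaw 14.8
C [ 415.4 -281. ] L 75.8 (78) W 24.1 23.7 (26) yaw -0.6
D [392.  267.4] L 63.1 (68) W 29.3 26.7 (30) yaw 3.5
-185 [ 599.9 -214.2]
-111 [ 613.  -141.4]
-37 [626.1 -68.6]
37 [639.2   4.2]
111 [652.4  77.1]
185 [665.5 149.9]
```

```bash
python3 plan.py .4615 .083 .20 -5.4
```

```text
t 2.20 pos [499.1 -20.5 382.8] head -10.8 grip 0.996 F [-0.2  0.3 -0.7]
turn [-5.4 -0.5  0.4]  shift now-axes [184.1 -55.  -92.9]  shift goal-axes [182.8 -47.1 -99.5]
```

Request:
step_arm([
  [[-5.4,-0.5,0.4],[0,-9,-20],0.6],
  [[0,0,0],[35,-9,-20],0.6],
  [[0,0,0],[40,-9,-20],0.6],
  [[0,0,0],[40,-9,-20],0.6],
  [[0,0,0],[40,-9,-20],0.6],
  [[0,0,0],[27,0,0],0.6],
  [[0,0,0],[0,0,0],0.6],
  [[0,0,0],[0,0,0],0.6],
])

```text
t: 2.87
ee_pos: [0.4661, 0.0741, 0.2035]
eef_rot: [0.526, 0.471, -0.524, 0.476]
force: [0.9, -0.5, 1.4]
grip_width: 0.601
```

```bash
python3 plan.py .4615 .083 .105 -5.4; python3 snap.py 2 wrist
```

```text
t 2.87 pos [466.1  74.1 203.5] head -5.9 grip 0.601 F [ 0.9 -0.5  1.4]
turn [-0.5  0.1 -0.4]  shift now-axes [98.4 -6.2 -8.6]  shift goal-axes [98.5 -5.5 -8.4]
wrist 2.8667 [0.4661 0.0741 0.2035] 0.033
```

View pics/wrist_2.png

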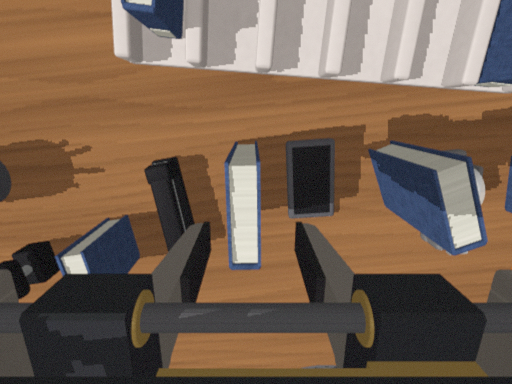

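Request:
step_arm([
  [[-0.5,0,-0.4],[0,-6,-9],0.6],
  [[0,0,0],[5,0,0],0.6],
  [[0,0,0],[30,0,0],0.6],
  [[0,0,0],[30,0,0],0.6],
  [[0,0,0],[25,0,0],0.6],
  [[0,0,0],[8,0,0],0.6],
  [[0,0,0],[0,0,0],0.6],
])

```text
t: 3.5
ee_pos: [0.4724, 0.0831, 0.1141]
eef_rot: [0.53, 0.47, -0.518, 0.48]
force: [0.8, 0.2, 0.1]
grip_width: 0.594
```

```bash
python3 plan.py .4615 .083 .105 -5.4; python3 snap.py 3 wrist
```

```text
t 3.50 pos [472.4  83.1 114.1] head -5.6 grip 0.594 F [0.8 0.2 0.1]
turn [-0.2 -0.2 -1.3]  shift now-axes [  8.9 -11.    1.2]  shift goal-axes [  9.1 -10.8   1.1]
wrist 3.5 [0.4724 0.0831 0.1141] 0.016
```

View pics/wrist_3.png

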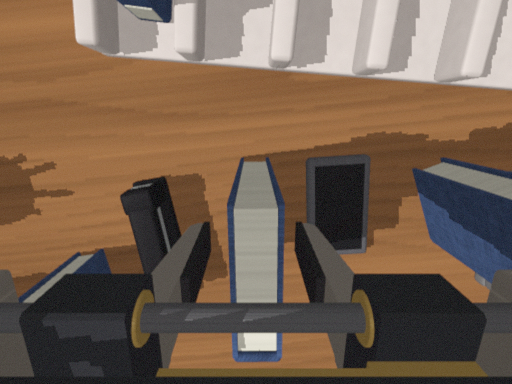

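Request:
step_arm([
  [[0,0,-1.3],[5,-11,1],0.6],
  [[0,0,0],[4,0,0],0.6],
  [[0,0,0],[0,0,0],0.6],
])

```text
t: 3.8
ee_pos: [0.4635, 0.0836, 0.1088]
eef_rot: [0.526, 0.475, -0.522, 0.474]
force: [0.2, 0.3, 0.6]
grip_width: 0.599
```

```bash
python3 plan.py .4615 .083 .105 -5.4
```

```text
t 3.80 pos [463.5  83.6 108.8] head -5.6 grip 0.599 F [0.2 0.3 0.6]
turn [-0.2 -0.3 -0.2]  shift now-axes [ 3.8 -1.9  0.8]  shift goal-axes [ 3.8 -1.9  0.8]
```

Good. Close with 30 N.

Request:
step_arm([
  [[0,0,0],[2,-2,0.5],0.2],
  [[0,0,0],[0,0,0],0.0],
  [[0,0,0],[0,0,0],0.0],
  [[0,0,0],[0,0,0],0.0],
  [[0,0,0],[0,0,0],0.0],
  [[0,0,0],[0,0,0],0.0],
], squeeze=30)

```text
t: 4.3
ee_pos: [0.4626, 0.0835, 0.1088]
eef_rot: [0.527, 0.475, -0.521, 0.475]
force: [0.6, -0.2, -2.2]
grip_width: 0.304
```

```bash
python3 plan.py .613 -.1414 .20 -10.2
```

```text
t 4.30 pos [462.6  83.5 108.8] head -5.6 grip 0.304 F [ 0.6 -0.2 -2.2]
turn [ 4.6 -0.4 -0.4]  shift now-axes [-91.4 172.3 208.6]  shift goal-axes [-91.2 187.9 194.7]
```

Request:
step_arm([
  [[0,0,0],[-15,0,0],0],
  [[0,0,0],[-25,0,0],0],
  [[0,0,0],[-30,0,0],0],
  [[0,0,0],[-20,0,0],0],
  [[2.3,0,0],[-5,15,15],0],
  [[2.3,0,0],[0,25,25],0],
  [[0,0,0],[0,25,25],0],
  [[0,0,0],[0,25,25],0],
  [[0,0,0],[0,25,25],0],
  [[0,0,0],[0,25,25],0],
  [[0,0,0],[0,20,20],0],
  [[0,0,0],[0,10,15],0],
  [[0,0,0],[0,0,0],0],
])

```text
t: 5.38
ee_pos: [0.6017, -0.127, 0.2032]
eef_rot: [0.543, 0.455, -0.542, 0.452]
force: [0.5, 0.7, -2.8]
grip_width: 0.306
```

```bash
python3 plan.py .613 -.1414 .20 -10.2; python3 snap.py 4 wrist
```

```text
t 5.38 pos [ 601.7 -127.   203.2] head -10.2 grip 0.306 F [ 0.5  0.7 -2.8]
turn [ 0.  -0.3  0.1]  shift now-axes [ 3.1 13.7 12.2]  shift goal-axes [ 3.2 13.7 12.2]
wrist 5.3833 [ 0.6017 -0.127   0.2032] 0.02
```

View pics/wrist_4.png

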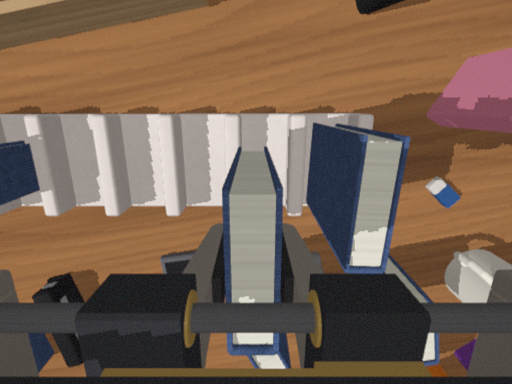

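Request:
step_arm([
  [[0,0,0],[0,14,12],0],
  [[0,0,0],[10,0,0],0],
  [[0,0,0],[20,0,0],0],
  [[0,0,0],[10,0,0],0],
  [[0,0,0],[0,0,0],0],
])

```text
t: 5.85
ee_pos: [0.6096, -0.1361, 0.1597]
eef_rot: [0.543, 0.457, -0.542, 0.45]
force: [-0.6, 0.8, -3.8]
grip_width: 0.302
```

```bash
python3 plan.py .613 -.1414 .121 -10.2; python3 snap.py 5 wrist scene
```

```text
t 5.85 pos [ 609.6 -136.1  159.7] head -10.2 grip 0.302 F [-0.6  0.8 -3.8]
turn [-0.  -0.4  0.4]  shift now-axes [38.6  4.6  4.9]  shift goal-axes [38.7  4.3  4.6]
wrist 5.85 [ 0.6096 -0.1361  0.1597] 0.018
scene 5.9 [ 0.6096 -0.1361  0.1604] 0.029
```

View pics/wrist_5.png

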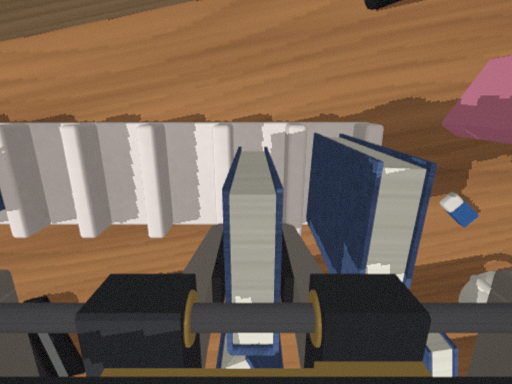

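View pics/scene_5.png

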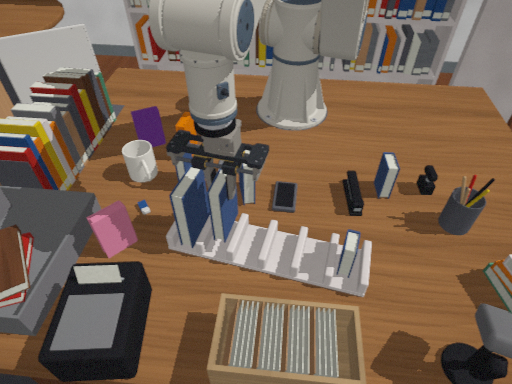

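Request:
step_arm([
  [[0,-0.3,0.3],[0,5,5],0],
  [[0,0,0],[10,0,0],0],
  [[0,0,0],[12,0,0],0],
  [[0,0,0],[7,0,0],0],
  [[0,0,0],[0,0,0],0],
])

```text
t: 6.37
ee_pos: [0.6165, -0.1419, 0.133]
eef_rot: [0.544, 0.453, -0.541, 0.455]
force: [-0.0, -0.2, -3.9]
grip_width: 0.304
```

```bash
python3 plan.py .613 -.1414 .121 -10.2
```

```text
t 6.37 pos [ 616.5 -141.9  133. ] head -10.1 grip 0.304 F [-0.  -0.2 -3.9]
turn [ 0.1 -0.1 -0.3]  shift now-axes [12.  -3.6  0.1]  shift goal-axes [12.  -3.6  0.1]
```

Request:
step_arm([
  [[0,0,-0.3],[5,-3,0],0],
  [[0,0,0],[3,0,0],0],
  [[0,0,0],[3,0,0],0],
  [[0,0,0],[0,0,0],0],
])

```text
t: 6.7
ee_pos: [0.6132, -0.1414, 0.1208]
eef_rot: [-0.542, -0.455, 0.542, -0.453]
force: [0.1, 0.5, -2.5]
grip_width: 0.301
```

```bash
python3 plan.py .613 -.1414 .121 -10.2
```

```text
t 6.70 pos [ 613.2 -141.4  120.8] head -10.1 grip 0.301 F [ 0.1  0.5 -2.5]
turn [ 0.1 -0.1  0.1]  shift now-axes [-0.2 -0.2  0. ]  shift goal-axes [-0.2 -0.2  0. ]
```

Request:
step_arm([
  [[0,0,0],[1.5,0,0],0],
  [[0,0,0],[0,0,0],0],
  [[0,0,0],[0,0,0],0],
])

```text
t: 6.95
ee_pos: [0.6138, -0.1416, 0.1217]
eef_rot: [0.543, 0.454, -0.542, 0.454]
force: [0.7, -0.1, -2.5]
grip_width: 0.306
```

Request:
step_arm([
  [[0,0,0],[2.5,0,0],0],
  [[0,0,0],[1,0,0],0],
])

```text
t: 7.12
ee_pos: [0.6145, -0.1418, 0.1206]
eef_rot: [0.543, 0.454, -0.541, 0.454]
force: [-4.3, 1.0, 8.1]
grip_width: 0.302
```

Request:
step_arm([
  [[0,0,0],[-1,-0.5,0],0],
  [[0,0,0],[0,0,0],0.34],
  [[0,0,0],[0,0,0],0.38],
  [[0,0,0],[0,0,0],0.45],
  [[0,0,0],[0,0,0],0.5],
  [[0,0,0],[0,0,0],0.5],
])

```text
t: 7.62
ee_pos: [0.615, -0.1419, 0.1217]
eef_rot: [0.543, 0.453, -0.541, 0.455]
force: [-0.9, -0.1, -0.1]
grip_width: 0.499
```

```bash
python3 plan.py .613 -.1414 .250 -10.2; python3 snap.py 6 wrist
```

```text
t 7.62 pos [ 615.  -141.9  121.7] head -10.1 grip 0.499 F [-0.9 -0.1 -0.1]
turn [ 0.1 -0.1 -0.2]  shift now-axes [-128.3   -1.5   -0.3]  shift goal-axes [-1.283e+02 -2.100e+00 -1.000e-01]
wrist 7.6167 [ 0.615  -0.1419  0.1217] 0.003
```

View pics/wrist_6.png

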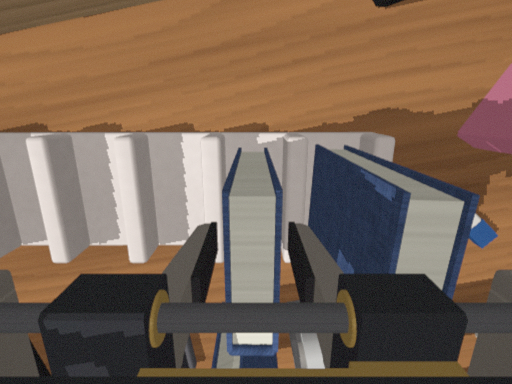

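Request:
step_arm([
  [[0,0,0],[-20,0,0],0.5],
  [[0,0,0],[-35,0,0],0.5],
  [[0,0,0],[-40,0,0],0.5],
  [[0,0,0],[-30,0,0],0.6],
  [[-6.5,0,0],[0,0,0],0.6],
  [[-6.5,0,0],[0,0,0],0.6],
  [[-6.5,0,0],[0,0,0],0.6],
  [[-6.5,0,0],[0,0,0],0.6],
  [[0,0,0],[0,0,0],0.6],
])

```text
t: 8.42
ee_pos: [0.6142, -0.1419, 0.2526]
eef_rot: [0.421, 0.567, -0.42, 0.569]
force: [-0.5, -0.1, -0.9]
grip_width: 0.602
```

```bash
python3 plan.py .443 -.1065 .185 16
```

```text
t 8.42 pos [ 614.2 -141.9  252.6] head 17.0 grip 0.602 F [-0.5 -0.1 -0.9]
turn [ 1.   0.  -0.2]  shift now-axes [  67.  -153.6  -84. ]  shift goal-axes [  67.6 -154.8  -81.2]
```

Request:
step_arm([
  [[1,0,0],[0,-30,-16],0.6],
  [[0,0,0],[0,-30,-16],0.6],
  [[0,0,0],[0,-30,-16],0.6],
  [[0,0,0],[10,-30,-16],0.6],
  [[0,0,0],[25,-27,-16],0.6],
  [[0,0,0],[30,-10,-5],0.6],
  [[0,0,0],[0,0,0],0.6],
  [[0,0,0],[0,0,0],0.6],
])

```text
t: 9.08
ee_pos: [0.4341, -0.1012, 0.184]
eef_rot: [0.436, 0.556, -0.433, 0.56]
force: [0.8, 0.4, 0.2]
grip_width: 0.6
```

```bash
python3 plan.py .443 -.1065 .185 16; python3 snap.py 7 wrist
```

```text
t 9.08 pos [ 434.1 -101.2  184. ] head 14.2 grip 0.600 F [0.8 0.4 0.2]
turn [-1.8  0.1 -0.3]  shift now-axes [-0.9  7.3  7.3]  shift goal-axes [-1.   7.1  7.6]
wrist 9.0833 [ 0.4341 -0.1012  0.184 ] 0.048
```

View pics/wrist_7.png

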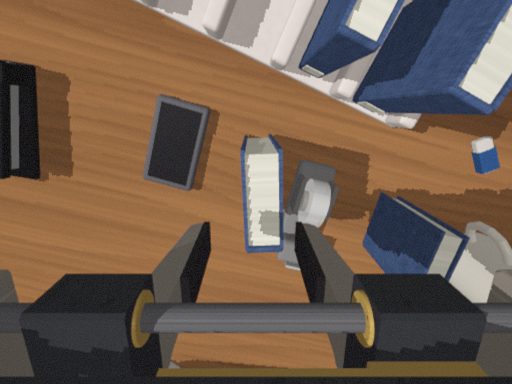

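```bash
python3 - <<'E'
from h import *
st=np.load("pics/wrist_7.npz"); s1=np.load("pics/wrist_1.npz")
for z in (.03,.05,.07,.09): print(z,cast("top",[289,208],z)[0].round(3),cast("scene",[226,172],z)[0].round(3),cast("wrist",[345,170],z,s1)[0].round(3),cast("wrist",[320,195],z,st)[0].round(3))
E
python3 - <<'E'
import cv2
im=cv2.imread("pics/scene0.png")[140:220,190:280]; cv2.imwrite("pics/zd.png",cv2.resize(im,None,fx=7,fy=7,interpolation=cv2.INTER_CUBIC))
E
```

```text
0.03 [ 0.427 -0.178  0.03 ] [ 0.397 -0.17   0.03 ] [ 0.435 -0.181  0.03 ] [ 0.437 -0.183  0.03 ]
0.05 [ 0.426 -0.176  0.05 ] [ 0.418 -0.165  0.05 ] [ 0.441 -0.175  0.05 ] [ 0.442 -0.177  0.05 ]
0.07 [ 0.425 -0.174  0.07 ] [ 0.44  -0.161  0.07 ] [ 0.446 -0.17   0.07 ] [ 0.446 -0.171  0.07 ]
0.09 [ 0.423 -0.173  0.09 ] [ 0.462 -0.156  0.09 ] [ 0.452 -0.164  0.09 ] [ 0.451 -0.164  0.09 ]
```

View pics/zd.png

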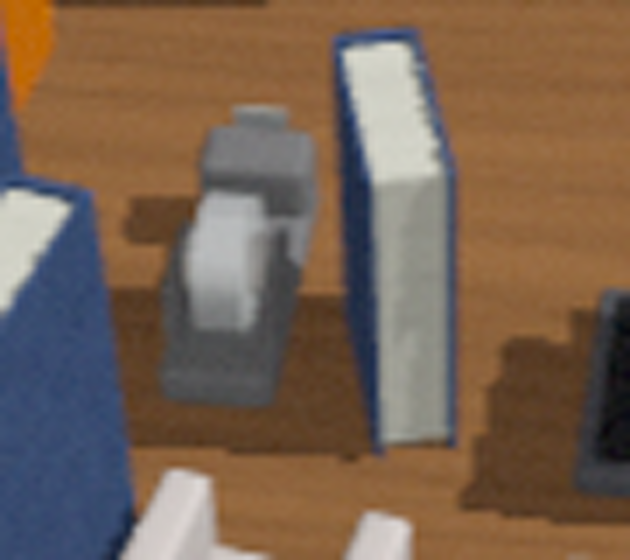

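Request:
step_arm([
  [[-1.8,0,0],[0,7,7.5],0.55],
  [[0,0,0],[10,0,0],0.55],
  [[0,0,0],[25,0,0],0.55],
  [[0,0,0],[25,0,0],0.55],
  [[0,0,0],[20,0,0],0.55],
  [[0,0,0],[0,0,0],0.55],
])

```text
t: 9.63
ee_pos: [0.4563, -0.1098, 0.1077]
eef_rot: [0.432, 0.556, -0.425, 0.569]
force: [-1.4, 0.1, -0.7]
grip_width: 0.552
```

```bash
python3 plan.py .443 -.1065 .092 16; python3 snap.py 8 wrist
```

```text
t 9.63 pos [ 456.3 -109.8  107.7] head 15.4 grip 0.552 F [-1.4  0.1 -0.7]
turn [-0.6  0.5 -1.1]  shift now-axes [ 15.4 -12.3  -6.9]  shift goal-axes [ 15.7 -11.9  -6.8]
wrist 9.6333 [ 0.4563 -0.1098  0.1077] 0.053
```

View pics/wrist_8.png

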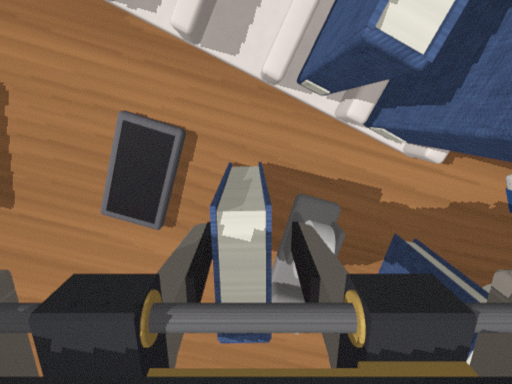

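Request:
step_arm([
  [[-0.6,0.4,-1.1],[3,-12,-7],0.55],
  [[0,0,0],[8,0,0],0.55],
  [[0,0,0],[5,-1,0],0.55],
  [[0,0,0],[0,0,0],0.55],
])

```text
t: 10.02
ee_pos: [0.4447, -0.1071, 0.095]
eef_rot: [0.426, 0.563, -0.426, 0.567]
force: [0.4, 0.6, 0.1]
grip_width: 0.548
```

```bash
python3 plan.py .443 -.1065 .092 16
```

```text
t 10.02 pos [ 444.7 -107.1   95. ] head 16.0 grip 0.548 F [0.4 0.6 0.1]
turn [-0.   0.3 -0.2]  shift now-axes [ 3.  -1.5 -1. ]  shift goal-axes [ 3.  -1.5 -1. ]
```

Request:
step_arm([
  [[0,0.3,-0.2],[2,-1.5,-1],0.2],
  [[0,0,0],[0,0,0],0],
  [[0,0,0],[0,0,0],0],
  [[0,0,0],[0,0,0],0],
  [[0,0,0],[0,0,0],0],
], squeeze=30)

```text
t: 10.43
ee_pos: [0.4437, -0.1067, 0.094]
eef_rot: [0.426, 0.564, -0.425, 0.565]
force: [-0.7, 0.4, -2.1]
grip_width: 0.342
```

```bash
python3 plan.py .6261 -.0686 .19 -10.2
```

```text
t 10.43 pos [ 443.7 -106.7   94. ] head 16.0 grip 0.342 F [-0.7  0.4 -2.1]
turn [26.2 -0.  -0.1]  shift now-axes [-95.7 186.   13.5]  shift goal-axes [-96.  172.8 -69.8]
```

Request:
step_arm([
  [[0,0,0],[-15,0,0],0],
  [[0,0,0],[-25,0,0],0],
  [[0,0,0],[-30,0,0],0],
  [[5,0,0],[-22,0,0],0],
  [[6.5,0,0],[-5,0,0],0],
  [[6.5,0,0],[0,0,0],0],
  [[6.5,0,0],[0,0,0],0],
  [[1.7,0,0],[0,15,-8],0],
  [[0,0,0],[0,25,-10],0],
  [[0,0,0],[0,25,-10],0],
  [[0,0,0],[0,25,-10],0],
  [[0,0,0],[0,25,-10],0],
  [[0,0,0],[0,20,-10],0],
  [[0,0,0],[0,15,-8],0],
  [[0,0,0],[0,0,0],0],
])

```text
t: 11.68
ee_pos: [0.6065, -0.0695, 0.1943]
eef_rot: [-0.548, -0.447, 0.549, -0.445]
force: [0.3, 0.5, -1.9]
grip_width: 0.346
```

```bash
python3 plan.py .6261 -.0686 .15 -10.2; python3 snap.py 9 wrist
```

```text
t 11.68 pos [606.5 -69.5 194.3] head -11.7 grip 0.346 F [ 0.3  0.5 -1.9]
turn [-1.5 -0.   0.2]  shift now-axes [44.3 19.2 -4.9]  shift goal-axes [44.3 19.2 -4.4]
wrist 11.6833 [ 0.6065 -0.0695  0.1943] 0.034
```

View pics/wrist_9.png

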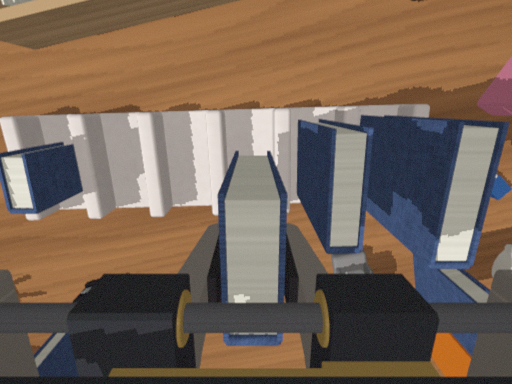

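Request:
step_arm([
  [[-1.5,0,0],[0,18,-4],0],
  [[0,0,0],[10,2,0],0],
  [[0,0,0],[20,-1,0],0],
  [[0,0,0],[15,-2,0],0],
  [[0,0,0],[0,0,0],0],
])

```text
t: 12.15
ee_pos: [0.6167, -0.0704, 0.1463]
eef_rot: [-0.54, -0.456, 0.545, -0.451]
force: [-1.5, 0.5, -2.9]
grip_width: 0.343
```

```bash
python3 plan.py .6261 -.0686 .106 -10.2
```

```text
t 12.15 pos [616.7 -70.4 146.3] head -10.2 grip 0.343 F [-1.5  0.5 -2.9]
turn [-0.   0.   0.5]  shift now-axes [40.3  9.3 -3.5]  shift goal-axes [40.3  8.9 -3.4]
```

Request:
step_arm([
  [[0,0,0.5],[0,9,-3.5],0],
  [[0,0,0],[10,0,0],0],
  [[0,0,0],[12,-1,0],0],
  [[0,0,0],[8,0,0],0],
  [[0,0,0],[0,0,0],0],
])

```text
t: 12.57
ee_pos: [0.624, -0.0691, 0.1151]
eef_rot: [-0.543, -0.453, 0.543, -0.453]
force: [-0.4, -0.5, -2.5]
grip_width: 0.344
```

```bash
python3 plan.py .6261 -.0686 .106 -10.2
```

```text
t 12.57 pos [624.  -69.1 115.1] head -10.3 grip 0.344 F [-0.4 -0.5 -2.5]
turn [-0.1  0.1 -0. ]  shift now-axes [ 9.1  2.  -0.9]  shift goal-axes [ 9.1  2.  -0.9]
```

Request:
step_arm([
  [[0,0,0],[4,2,-1],0],
  [[0,0,0],[4,0,0],0],
  [[0,0,0],[3,0,0],0],
  [[0,0,0],[0,0,0],0],
])

```text
t: 12.9
ee_pos: [0.6273, -0.0688, 0.1064]
eef_rot: [0.543, 0.452, -0.543, 0.454]
force: [-1.7, 1.0, -2.3]
grip_width: 0.343
```

Request:
step_arm([
  [[0,0,0],[2.5,-0.5,0],0],
  [[0,0,0],[1.5,0,0],0],
])

```text
t: 13.07
ee_pos: [0.6281, -0.0689, 0.1055]
eef_rot: [0.543, 0.452, -0.542, 0.455]
force: [-9.3, 1.1, 19.1]
grip_width: 0.346
```

Request:
step_arm([
  [[0,0,0],[-1.5,-1,0],0],
  [[0,0,0],[0,0,0],0],
  [[0,0,0],[0,0,0],0.38],
  [[0,0,0],[0,0,0],0.43],
  [[0,0,0],[0,0,0],0.5],
  [[0,0,0],[0,0,0],0.53],
])

```text
t: 13.57
ee_pos: [0.6282, -0.0688, 0.1074]
eef_rot: [0.544, 0.451, -0.541, 0.456]
force: [0.4, 0.2, 0.2]
grip_width: 0.522
```

```bash
python3 plan.py .415 -.2805 .17 -0.2; python3 snap.py 10 wrist
```

```text
t 13.57 pos [628.2 -68.8 107.4] head -10.3 grip 0.522 F [0.4 0.2 0.2]
turn [-10.1   0.1  -0.4]  shift now-axes [ -63.6 -171.5  246.4]  shift goal-axes [ -62.6 -212.4  212.5]
wrist 13.5667 [ 0.6282 -0.0688  0.1074] 0.004
```

View pics/wrist_10.png

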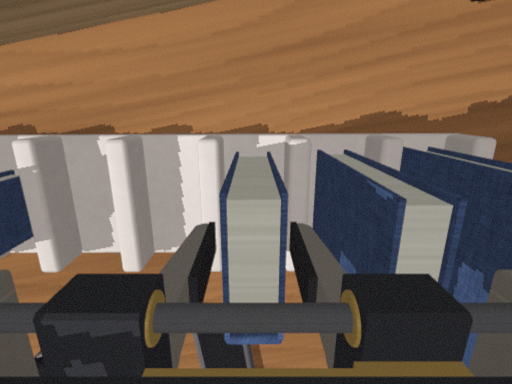

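Request:
step_arm([
  [[0,0,0],[-20,0,0],0.53],
  [[0,0,0],[-35,0,0],0.53],
  [[0,0,0],[-40,0,0],0.53],
  [[-5,0,0],[-40,0,0],0.53],
  [[-5,0,0],[-10,-20,20],0.53],
  [[0,0,0],[0,-28,28],0.53],
  [[0,0,0],[0,-28,28],0.53],
  [[0,0,0],[0,-28,28],0.53],
  [[0,0,0],[0,-28,28],0.53],
  [[0,0,0],[0,-28,28],0.53],
  [[0,0,0],[0,-28,28],0.53],
  [[0,0,0],[20,-20,20],0.53],
  [[0,0,0],[30,0,0],0.53],
  [[0,0,0],[25,0,0],0.53],
  [[0,0,0],[0,0,0],0.53],
])

```text
t: 14.87
ee_pos: [0.4119, -0.2851, 0.1836]
eef_rot: [0.499, 0.495, -0.497, 0.508]
force: [-0.8, 1.3, 0.4]
grip_width: 0.532
```

```bash
python3 plan.py .415 -.2805 .17 -0.2; python3 snap.py 11 wrist
```

```text
t 14.87 pos [ 411.9 -285.1  183.6] head 0.4 grip 0.532 F [-0.8  1.3  0.4]
turn [ 0.6  0.6 -0.9]  shift now-axes [13.6  2.9 -4.7]  shift goal-axes [13.6  3.1 -4.6]
wrist 14.8667 [ 0.4119 -0.2851  0.1836] 0.058
```

View pics/wrist_11.png

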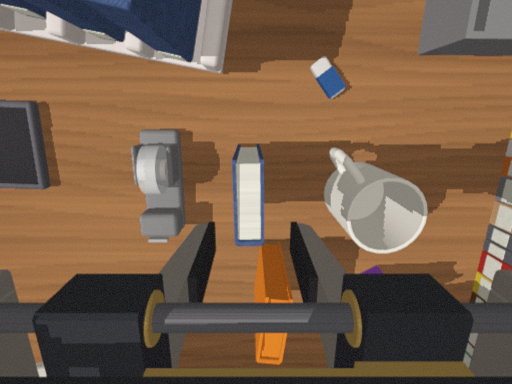

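Request:
step_arm([
  [[0.6,0.5,-0.9],[10,2,-5],0.53],
  [[0,0,0],[15,-2,0],0.53],
  [[0,0,0],[25,-2,0],0.53],
  [[0,0,0],[25,-2,0],0.53],
  [[0,0,0],[15,0,0],0.53],
  [[0,0,0],[0,0,0],0.53],
])

```text
t: 15.42
ee_pos: [0.4179, -0.281, 0.0991]
eef_rot: [0.501, 0.496, -0.5, 0.503]
force: [0.4, 0.5, -0.0]
grip_width: 0.53
```

```bash
python3 plan.py .415 -.2805 .08 -0.2; python3 snap.py 12 wrist
```

```text
t 15.42 pos [ 417.9 -281.    99.1] head -0.2 grip 0.530 F [ 0.4  0.5 -0. ]
turn [ 0.   0.4 -0.5]  shift now-axes [19.1 -3.  -0.6]  shift goal-axes [19.1 -2.9 -0.5]
wrist 15.4167 [ 0.4179 -0.281   0.0991] 0.046
```

View pics/wrist_12.png

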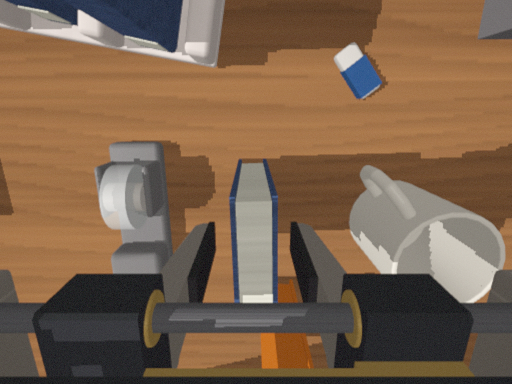

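Request:
step_arm([
  [[0,0.4,-0.5],[10,-3,0],0.53],
  [[0,0,0],[9,-1,0],0.53],
  [[0,0,0],[0,0,0],0.3],
  [[0,0,0],[0,0,0],0],
  [[0,0,0],[0,0,0],0],
  [[0,0,0],[0,0,0],0],
  [[0,0,0],[0,0,0],0],
], squeeze=30)

```text
t: 16.05
ee_pos: [0.4186, -0.2826, 0.0845]
eef_rot: [0.501, 0.498, -0.5, 0.501]
force: [-0.2, -0.9, -1.8]
grip_width: 0.283
```

```bash
python3 plan.py .6392 .0042 .175 -10.2
```

```text
t 16.05 pos [ 418.6 -282.6   84.5] head -0.1 grip 0.283 F [-0.2 -0.9 -1.8]
turn [10.1  0.1 -0.3]  shift now-axes [ -90.3  220.5 -287. ]  shift goal-axes [ -90.5  166.3 -321.3]
```

Request:
step_arm([
  [[0,0,0],[-15,0,0],0],
  [[0,0,0],[-25,0,0],0],
  [[0,0,0],[-30,0,0],0],
  [[0,0,0],[-18,0,-10],0],
  [[0,0,0],[0,0,-25],0],
  [[0,0,0],[0,0,-35],0],
  [[0,0,0],[0,0,-35],0],
  [[0,0,0],[0,0,-35],0],
  [[0,0,0],[0,0,-35],0],
  [[0,0,0],[0,0,-35],0],
  [[0,0,0],[0,0,-35],0],
  [[2,0,0],[0,5,-25],0],
  [[4,0,0],[0,10,-15],0],
  [[4,0,0],[0,15,0],0],
  [[0,0,0],[0,0,0],0],
])

```text
t: 17.3
ee_pos: [0.4492, 0.0117, 0.18]
eef_rot: [0.548, 0.446, -0.542, 0.454]
force: [0.3, 0.4, -0.8]
grip_width: 0.283
```

```bash
python3 plan.py .6415 .0038 .175 -10.2
```

```text
t 17.30 pos [449.2  11.7 180. ] head -10.9 grip 0.283 F [ 0.3  0.4 -0.8]
turn [-0.7  0.1 -0.8]  shift now-axes [  7.5 190.3 -28.5]  shift goal-axes [  5.  190.7 -26.3]
```

Request:
step_arm([
  [[-0.7,0,-0.8],[0,15,-3],0],
  [[0,0,0],[0,25,-4],0],
  [[0,0,0],[0,30,-4],0],
  [[0,0,0],[0,30,-4],0],
  [[0,0,0],[0,30,-4],0],
  [[0,0,0],[0,30,-4],0],
  [[0,0,0],[0,20,-3],0],
  [[0,0,0],[0,10,0],0],
  [[0,0,0],[0,0,0],0],
])

```text
t: 18.05
ee_pos: [0.6415, 0.0014, 0.1777]
eef_rot: [-0.536, -0.46, 0.541, -0.457]
force: [-0.9, 0.7, -1.0]
grip_width: 0.285
```

```bash
python3 plan.py .6415 .0038 .140 -10.2; python3 snap.py 13 wrist
```

```text
t 18.05 pos [641.5   1.4 177.7] head -9.2 grip 0.285 F [-0.9  0.7 -1. ]
turn [1.  0.2 0.5]  shift now-axes [37.7 -0.1 -2.5]  shift goal-axes [37.7 -0.4 -2.4]
wrist 18.05 [0.6415 0.0014 0.1777] 0.018
```

View pics/wrist_13.png

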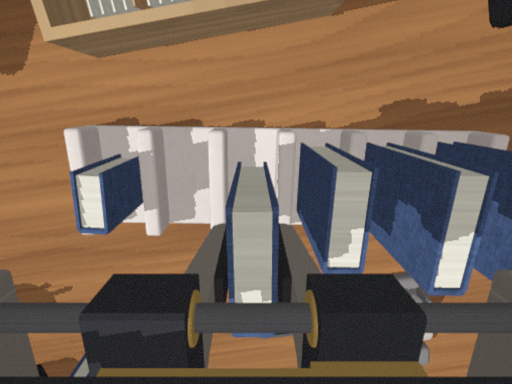

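Request:
step_arm([
  [[1,0.2,0.5],[0,0,-2.5],0],
  [[0,0,0],[12,-1,0],0],
  [[0,0,0],[20,-2,0],0],
  [[0,0,0],[20,-2,0],0],
  [[0,0,0],[10,0,0],0],
  [[0,0,0],[0,0,0],0],
])

```text
t: 18.6
ee_pos: [0.6287, 0.0047, 0.1124]
eef_rot: [-0.543, -0.454, 0.543, -0.453]
force: [-0.1, -0.2, -1.6]
grip_width: 0.276
```

```bash
python3 plan.py .6415 .0038 .0965 -10.2
```

```text
t 18.60 pos [628.7   4.7 112.4] head -10.3 grip 0.276 F [-0.1 -0.2 -1.6]
turn [-0.1 -0.   0.1]  shift now-axes [15.9 12.8 -1.4]  shift goal-axes [15.9 12.8 -1.4]
```

Request:
step_arm([
  [[0,0,0],[3,12,-1],0],
  [[0,0,0],[6,0,0],0],
  [[0,0,0],[5,0,0],0],
  [[0,0,0],[2,0,0],0],
  [[0,0,0],[0,0,0],0],
])

```text
t: 19.02
ee_pos: [0.6417, 0.0036, 0.0964]
eef_rot: [0.543, 0.454, -0.543, 0.453]
force: [-0.4, -0.7, -2.3]
grip_width: 0.283
```

```bash
python3 plan.py .6415 .0038 .0965 -10.2
```

```text
t 19.02 pos [641.7   3.6  96.4] head -10.3 grip 0.283 F [-0.4 -0.7 -2.3]
turn [-0.1 -0.1  0. ]  shift now-axes [-0.1 -0.2 -0.2]  shift goal-axes [-0.1 -0.2 -0.2]
```

Request:
step_arm([
  [[0,0,0],[2,-0.5,0],0],
  [[0,0,0],[1.5,0,0],0],
])

```text
t: 19.18
ee_pos: [0.6421, 0.0038, 0.0961]
eef_rot: [0.543, 0.453, -0.542, 0.453]
force: [-7.0, 0.4, 11.0]
grip_width: 0.283
```

Request:
step_arm([
  [[0,0,0],[-1,-1,0],0],
  [[0,0,0],[0,0,0],0],
  [[0,0,0],[0,0,0],0.33],
  [[0,0,0],[0,0,0],0.38],
  [[0,0,0],[0,0,0],0.45],
  [[0,0,0],[0,0,0],0.5],
])

```text
t: 19.68
ee_pos: [0.6427, 0.004, 0.0996]
eef_rot: [0.545, 0.452, -0.541, 0.454]
force: [0.6, -0.6, -0.2]
grip_width: 0.492
```

```bash
python3 plan.py .391 .267 .17 3.7; python3 snap.py 14 wrist
```

```text
t 19.68 pos [642.7   4.   99.6] head -10.3 grip 0.492 F [ 0.6 -0.6 -0.2]
turn [-14.   -0.1  -0.3]  shift now-axes [ -71.5 -294.1 -214.2]  shift goal-axes [ -70.4 -234.2 -278.7]
wrist 19.6833 [0.6427 0.004  0.0996] 0.003
```

View pics/wrist_14.png

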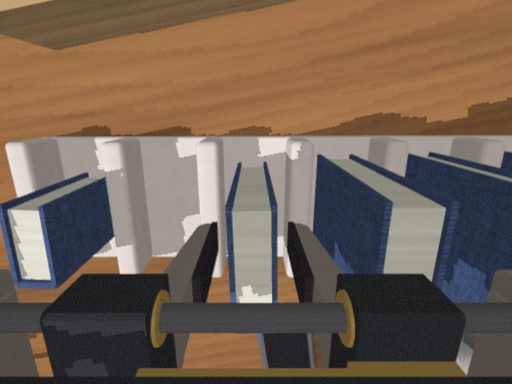

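Request:
step_arm([
  [[0,0,0],[-20,0,0],0.5],
  [[0,0,0],[-35,0,0],0.5],
  [[0,0,0],[-35,0,0],0.55],
  [[-7,0,0],[-20,0,0],0.55],
  [[-7,0,0],[-5,-25,-25],0.55],
  [[0,0,0],[0,-28,-35],0.55],
  [[0,0,0],[0,-28,-35],0.55],
  [[0,0,0],[0,-28,-35],0.55],
  [[0,0,0],[0,-28,-35],0.55],
  [[0,0,0],[0,-28,-35],0.55],
  [[0,0,0],[0,-28,-35],0.55],
  [[0,0,0],[0,-25,-25],0.55],
  [[0,0,0],[20,-10,-10],0.55],
  [[0,0,0],[15,0,0],0.55],
  [[0,0,0],[0,0,0],0.55],
])

```text
t: 20.98
ee_pos: [0.4027, 0.2547, 0.1837]
eef_rot: [0.486, 0.516, -0.477, 0.52]
force: [-0.2, 0.2, -0.3]
grip_width: 0.556
```

```bash
python3 plan.py .391 .267 .15 3.7; python3 snap.py 15 wrist
```

```text
t 20.98 pos [402.7 254.7 183.7] head 4.3 grip 0.556 F [-0.2  0.2 -0.3]
turn [ 0.6 -0.3 -0.7]  shift now-axes [ 33.6 -11.2 -13. ]  shift goal-axes [ 33.7 -10.9 -13.1]
wrist 20.9833 [0.4027 0.2547 0.1837] 0.037
```

View pics/wrist_15.png

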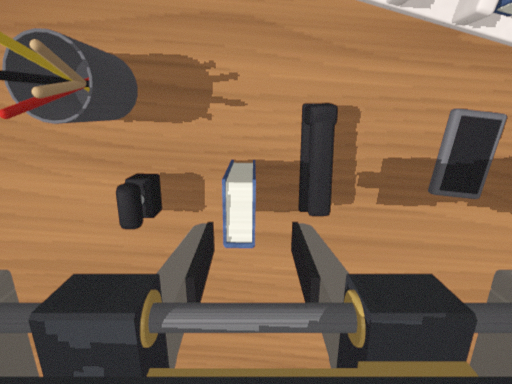

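Request:
step_arm([
  [[0.6,-0.3,-0.7],[10,-11,-13],0.55],
  [[0,0,0],[25,-1,0],0.55],
  [[0,0,0],[30,-1,0],0.55],
  [[0,0,0],[25,-2,0],0.55],
  [[0,0,0],[15,0,0],0.55],
  [[0,0,0],[0,0,0],0.55],
])

```text
t: 21.53
ee_pos: [0.395, 0.2685, 0.0824]
eef_rot: [0.489, 0.513, -0.481, 0.516]
force: [0.2, 0.3, 0.0]
grip_width: 0.554
```

```bash
python3 plan.py .391 .267 .067 3.7; python3 snap.py 16 wrist
```

```text
t 21.53 pos [395.  268.5  82.4] head 3.4 grip 0.554 F [0.2 0.3 0. ]
turn [-0.3 -0.3 -0.6]  shift now-axes [15.3 -4.2  1.4]  shift goal-axes [15.4 -4.1  1.3]
wrist 21.5333 [0.395  0.2685 0.0824] 0.042
```

View pics/wrist_16.png

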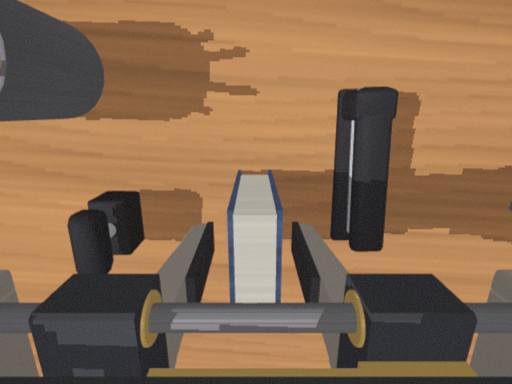

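Request:
step_arm([
  [[-0.3,-0.3,-0.6],[7,-4,1.5],0.55],
  [[0,0,0],[6,-1,0],0.55],
  [[0,0,0],[0,0,0],0.35],
  [[0,0,0],[0,0,0],0],
  [[0,0,0],[0,0,0],0],
  [[0,0,0],[0,0,0],0],
  [[0,0,0],[0,0,0],0],
], squeeze=30)

```text
t: 22.17
ee_pos: [0.3947, 0.2683, 0.0747]
eef_rot: [0.487, 0.515, -0.482, 0.516]
force: [-0.3, 0.6, -1.9]
grip_width: 0.321
```

```bash
python3 plan.py .6524 .0771 .16 -10.2
```

```text
t 22.17 pos [394.7 268.3  74.7] head 3.6 grip 0.321 F [-0.3  0.6 -1.9]
turn [13.8 -0.2 -0.4]  shift now-axes [-84.3 245.9 206.5]  shift goal-axes [-85.3 287.5 142.5]
```

Request:
step_arm([
  [[0,0,0],[-15,0,0],0],
  [[0,0,0],[-30,0,0],0],
  [[0,0,0],[-30,0,0],0],
  [[4,0,-0.4],[-15,0,10],0],
  [[5,0,0],[0,10,20],0],
  [[5,0,0],[0,15,25],0],
  [[0,0,0],[0,20,28],0],
  [[0,0,0],[0,20,28],0],
  [[0,0,0],[0,25,25],0],
  [[0,0,0],[0,30,10],0],
  [[0,0,0],[0,30,0],0],
  [[0,0,0],[0,30,0],0],
  [[0,0,0],[0,20,0],0],
  [[0,0,0],[0,0,0],0],
])

```text
t: 23.33
ee_pos: [0.5771, 0.0799, 0.1711]
eef_rot: [0.547, 0.45, -0.544, 0.45]
force: [-0.3, 0.1, -1.4]
grip_width: 0.323
```

```bash
python3 plan.py .6545 .0768 .16 -10.2; python3 snap.py 17 wrist
```

```text
t 23.33 pos [577.1  79.9 171.1] head -10.9 grip 0.323 F [-0.3  0.1 -1.4]
turn [-0.7 -0.2 -0.1]  shift now-axes [ 11.3  76.6 -11.6]  shift goal-axes [ 11.1  76.8 -10.7]
wrist 23.3333 [0.5771 0.0799 0.1711] 0.029
```

View pics/wrist_17.png

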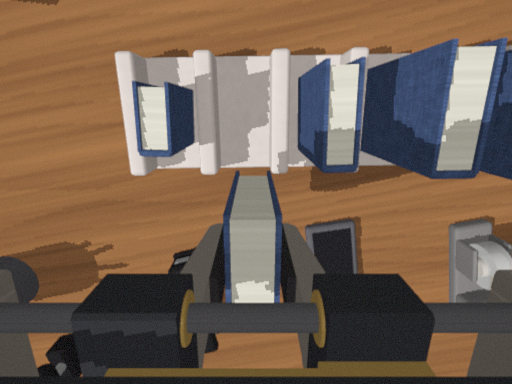

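Request:
step_arm([
  [[-0.7,0,0],[0,15,-5],0],
  [[0,0,0],[0,22,-4],0],
  [[0,0,0],[0,22,-2],0],
  [[0,0,0],[8,16,0],0],
  [[0,0,0],[15,0,0],0],
  [[0,0,0],[12,0,0],0],
  [[0,0,0],[0,0,0],0],
])

```text
t: 23.97
ee_pos: [0.6462, 0.0795, 0.1336]
eef_rot: [-0.541, -0.456, 0.543, -0.452]
force: [-0.7, -0.1, -2.2]
grip_width: 0.325
```

```bash
python3 plan.py .6545 .0768 .087 -10.2; python3 snap.py 18 wrist
```

```text
t 23.97 pos [646.2  79.5 133.6] head -10.1 grip 0.325 F [-0.7 -0.1 -2.2]
turn [ 0.1 -0.2  0.4]  shift now-axes [46.6  9.   1.3]  shift goal-axes [46.6  8.7  1.2]
wrist 23.9667 [0.6462 0.0795 0.1336] 0.031
```

View pics/wrist_18.png

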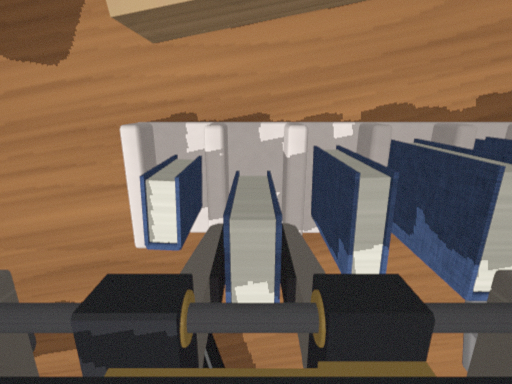

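Request:
step_arm([
  [[0,-0.2,0.4],[0,9,1],0],
  [[0,0,0],[12,0,0],0],
  [[0,0,0],[15,-1,0],0],
  [[0,0,0],[10,0,0],0],
  [[0,0,0],[0,0,0],0],
])

```text
t: 24.43
ee_pos: [0.6544, 0.0778, 0.098]
eef_rot: [0.543, 0.453, -0.541, 0.456]
force: [-1.1, 0.6, -2.2]
grip_width: 0.319
```

```bash
python3 plan.py .6545 .0768 .087 -10.2
```

```text
t 24.43 pos [654.4  77.8  98. ] head -10.0 grip 0.319 F [-1.1  0.6 -2.2]
turn [ 0.2  0.  -0.3]  shift now-axes [11.   0.2  1. ]  shift goal-axes [11.   0.3  1. ]
```

Request:
step_arm([
  [[0.2,0,-0.3],[5,0,1],0],
  [[0,0,0],[4,0,0],0],
  [[0,0,0],[3,-0.5,0],0],
  [[0,0,0],[0,0,0],0],
])

```text
t: 24.77
ee_pos: [0.6543, 0.0768, 0.0863]
eef_rot: [0.543, 0.453, -0.543, 0.453]
force: [-0.9, -1.0, -1.6]
grip_width: 0.325
```

```bash
python3 plan.py .6545 .0768 .087 -10.2
```

```text
t 24.77 pos [654.3  76.8  86.3] head -10.2 grip 0.325 F [-0.9 -1.  -1.6]
turn [-0.  0. -0.]  shift now-axes [-0.7  0.2 -0. ]  shift goal-axes [-0.7  0.2 -0. ]
```

Request:
step_arm([
  [[0,0,0],[2,-0.5,0],0],
  [[0,0,0],[1.5,0,0],0],
])

```text
t: 24.93
ee_pos: [0.6546, 0.0768, 0.0861]
eef_rot: [0.543, 0.453, -0.542, 0.454]
force: [-6.4, -0.4, 11.0]
grip_width: 0.329
```

Request:
step_arm([
  [[0,0,0],[-1,-1,0],0],
  [[0,0,0],[0,0,0],0],
  [[0,0,0],[0,0,0],0.37],
  [[0,0,0],[0,0,0],0.42],
  [[0,0,0],[0,0,0],0.48],
  [[0,0,0],[0,0,0],0.48],
  [[0,0,0],[-15,0,0],0.48],
  [[0,0,0],[-35,0,0],0.48],
  [[0,0,0],[-40,0,0],0.48],
  [[0,0,0],[-40,0,0],0.48],
  [[0,0,0],[-40,-20,20],0.48],
  [[0,0,0],[-40,-30,30],0.48],
  [[0,0,0],[-40,-30,30],0.48],
  [[0,0,0],[-10,-20,30],0.48],
  [[0,0,0],[0,0,0],0.48],
  [[0,0,0],[0,0,0],0.48],
])

```text
t: 26.27
ee_pos: [0.5556, 0.0005, 0.3266]
eef_rot: [0.543, 0.453, -0.542, 0.455]
force: [-0.1, 0.7, -0.7]
grip_width: 0.48
```

```bash
python3 plan.py .5 -.03 .38 -10.2; python3 snap.py 19 wrist scene top
```

```text
t 26.27 pos [5.556e+02 5.000e-01 3.266e+02] head -10.1 grip 0.480 F [-0.1  0.7 -0.7]
turn [ 0.1  0.  -0.2]  shift now-axes [-53.5 -49.1  39.8]  shift goal-axes [-53.4 -49.3  39.9]
wrist 26.2667 [5.556e-01 5.000e-04 3.266e-01] 0.055
scene 26.3167 [5.556e-01 5.000e-04 3.264e-01] 0.038
top 26.3667 [0.5559 0.0011 0.3254] 0.032
```

View pics/wrist_19.png

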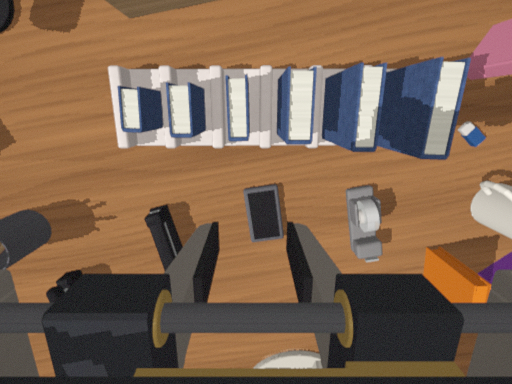

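View pics/scene_19.png

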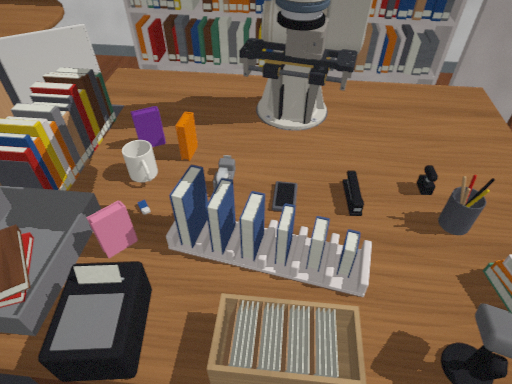

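```bash
python3 - <<'E'
from h import *
r=np.load("rack.npy"); c,s=np.cos(r[2]),np.sin(r[2])
im=cv2.imread("pics/wrist_19.png"); st=np.load("pics/wrist_19.npz"); hsv=cv2.cvtColor(im,cv2.COLOR_BGR2HSV); hh,ss,v=[hsv[:,:,i].astype(int) for i in range(3)]
# cream pages: slightly yellow hue
w=(hh>20)&(hh<45)&(ss>8)&(ss<60)&(v>150)
w=cv2.morphologyEx(w.astype(np.uint8),cv2.MORPH_OPEN,np.ones((3,3)))
for b in sorted(blobs(w,150),key=lambda b:b[0,0,0]):
    x,y,ww,h=cv2.boundingRect(b)
    if not(110<x<470 and 50<y<160): continue
    i=int(np.argmin([abs(x+ww/2-k) for k in (130,181,237,300,370,442)])); z=[.107,.122,.137,.152,.167,.182][i]
    o=rect(cast("wrist",b[:,0,:],z,st)); d=o[0]/1000-r[:2]
    print((x,y,ww,h),"stall xy",(np.array([[c,s],[-s,c]])@d*1000).round(1),"L %.0f W %.0f relyaw %.1f"%(o[1],o[2],o[3]-np.degrees(r[2])))
g=cv2.imread("pics/scene_19.png")[160:290,160:380]; cv2.imwrite("pics/fin.png",cv2.resize(g,None,fx=3.6,fy=3.6,interpolation=cv2.INTER_CUBIC))
E
```

```text
(122, 89, 17, 39) stall xy [ -0.3 180.5] L 49 W 20 relyaw -2.2
(170, 86, 20, 47) stall xy [ -1.8 111.8] L 56 W 22 relyaw -0.0
(229, 78, 17, 59) stall xy [ 0.1 38. ] L 68 W 19 relyaw 1.5
(289, 71, 24, 69) stall xy [  2.1 -35.9] L 76 W 25 relyaw -0.0
(356, 67, 26, 79) stall xy [   0.5 -109.3] L 83 W 20 relyaw -0.0
(425, 62, 39, 92) stall xy [  -1.6 -183.8] L 93 W 22 relyaw -1.7
```

View pics/fin.png

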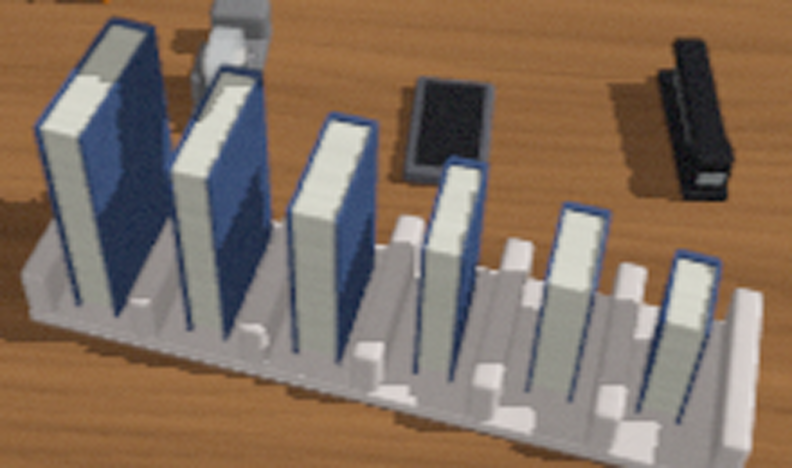

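All six volumes stand upright in the rack, in descending order and centred in their stalls. The gripper is clear of everything.

```bash
python3 -c "
from rig import bot
print(bot.hand_in())"
```

```text
the job is handed in; nothing more can be done
None
```

The four loose volumes now stand in the four inner stalls. From `end_tall` to `end_short` the order is A, B, C, D, so the heights step down along the rack. I handed the job in at about 26 s of the 125 s allowed, with the gripper open and clear above the rack.

**Last checks:**
- In the final wrist picture the measured book centres are within about 2 mm of the stall centres for A to D. Their yaw against the rack is about 0° for A, B and D, and 1.5° for C.
- The end volumes measured 1 to 5 mm from their stall centres and turned about 2°. I never touched them; their pictures show them standing in place as before.
- The final scene picture shows all six volumes upright on the rack and the other objects undisturbed.
- The highest wrist force I read was about 21 N, when B touched the stall floor.

**Disagreement:** the scene camera placed the rack's divider corners a few millimetres away from where the first top-camera fit put them. I used the wrist-camera fit instead, which agreed with the top camera to about 4 mm and 0.1°.

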